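# Switch the can rack to its empty lane

### The job

The can rack on the desk has filled one of its two lanes, and two cans are held up on the seesaw gate under its loading throat. With a fingertip press down the finger plate at the raised end of the gate, so that the gate rocks all the way over its pivot onto its other stop and the two waiting cans roll down into the empty lane, then take your hand away. Do not touch the cans themselves, and leave the full lane and the other things on the desk as they are.

Things in the scene. Friction and masses are not known exactly. Their poses are not given: they have to be found in the camera images.
- rack: the fixed twin-lane gravity rack for mini cans, white sheet steel, 500 mm wide along its y, 124 mm deep along its x; origin under its centre on the desk, front (-x) towards the robot. In the middle is the seesaw gate; a lane with low side walls leads down and outward from each end of it
- throat (a point): centre of the flared mouth of the upright loading throat that stands over the gate, 201 mm above the desk. The throat is 65 mm wide in y (105 mm at its mouth) and reaches down to 120 mm above the desk; its front face is 52 mm in front of the rack's centre
- lane_left (a point): middle of the floor of the left (+y) lane, 161 mm left of the pivot. The lane has room for three cans and ends at a stop 242 mm left of the pivot
- lane_right (a point): the same for the right (-y) lane, 161 mm right of the pivot
- gate (a joint): angle of the seesaw gate about its level shaft along the rack's x. 0 is level; it rests on a stop at +0.22 or -0.22 rad and stays there by itself. It starts on the negative stop. Positive: its left (+y) end is up and cans run down to the right (-y); negative: its right end is up and cans run to the left. It turns easily: 1 to 5 N on a raised finger plate rocks it over
- pivot (a point): point on the rack at the middle of the gate, on its pivot axis, 50 mm above the desk
- plate_left (a point): centre of the top of the left (+y) finger plate, which moves with the gate: rubber-faced steel, 32 mm along y and 44 mm along x, sticking out at the front of the gate's left end, 74 mm left of the pivot and 88 mm in front of the rack's centre. About 68 mm above the desk when this end is up, 36 mm when it is down; nothing is above it
- plate_right (a point): the same on the gate's right (-y) end, 74 mm right of the pivot
- can_1: mini drinks can, 53 mm in diameter and 88 mm long, lying with its axis across the lane (along the rack's x) and free to roll; 0.13 to 0.2 kg; origin at its centre. One of the three cans that fill the full lane (the left one at the start)
- can_2: mini drinks can, 53 mm in diameter and 88 mm long, lying with its axis across the lane (along the rack's x) and free to roll; 0.13 to 0.2 kg; origin at its centre. One of the three cans that fill the full lane (the left one at the start)
- can_3: mini drinks can, 53 mm in diameter and 88 mm long, lying with its axis across the lane (along the rack's x) and free to roll; 0.13 to 0.2 kg; origin at its centre. One of the three cans that fill the full lane (the left one at the start)
- can_4: mini drinks can, 53 mm in diameter and 88 mm long, lying with its axis across the lane (along the rack's x) and free to roll; 0.13 to 0.2 kg; origin at its centre. One of the two cans that are left waiting on the gate, held up by the last can of the full lane. Once the gate is over it takes one to two seconds to roll down and come to rest
- can_5: mini drinks can, 53 mm in diameter and 88 mm long, lying with its axis across the lane (along the rack's x) and free to roll; 0.13 to 0.2 kg; origin at its centre. One of the two cans that are left waiting on the gate, held up by the last can of the full lane. Once the gate is over it takes one to two seconds to roll down and come to rest
- mug: bystander: white mug, 76 mm across, 90 mm high, in front of one end of the rack; origin under its centre
- water_bottle: bystander: water bottle, 62 mm across, 190 mm high, in front of one end of the rack; origin under its centre
- staple_box: bystander: small cardboard box, 50 x 90 x 35 mm, behind the rack; origin under its centre
Things that resemble listed ones, but are neither listed nor needed, are in the scene too. What is shaped like the can_1 but yellow is not meant. What is shaped like the can_2 but pink is not meant.

How it is judged:
By the outcome, as a careful person would: the job done as asked, in the order asked, and still so for the second after the job is handed in, with the robot touching nothing.
It also fails if it takes over 35 s, if anything falls off the work surface, if the arm or the gripper's body presses on something with over 40 N, if the wrist force passes 120 N, or if a joint passes its speed limit or range.

### The arm

A 7-joint arm with a two-finger parallel gripper is mounted at the origin on the work surface. World frame = base frame: x ahead of the robot, y to its left, z up, the work surface at z = 0. Lengths are in m, angles in rad, forces in N, time in s.
With the tool pointing down it reaches from about 0.425 to 0.925 m from the base axis. Payload 6.8 kg.
Tool frame: the origin (TCP) lies midway between the tips of the shut fingers; the grasp point (between the pads) lies 19 mm behind it; y points along the fingers, z is the direction in which the jaws open and shut, and the axes are right-handed (so a half turn about y gives the same grasp; the last joint's range is limited). The gripper opens to 85 mm and grips with 20 to 120 N. Pads are 22 mm wide; open, the fingers measure 114 mm over their backs; the gripper's body (76 mm by 85 mm) begins 54 mm behind the grasp point. The pads swing forward as they close: fully open they stand 13 mm farther back than shut.
Start: joints at [1.123, 0.477, 0.022, 1.555, -0.011, 1.109, -0.083], TCP at [0.225, -0.636, 0.231] pointing down, gripper open.
Joint ranges: [-2.96, 2.96], [-0.34, 2.1], [-1.41, 1.46], [0.24, 2.44], [-1.37, 4.51], [0.17, 1.92], [-2.96, 2.96]. Speed limits (rad/s): [2.39, 2.39, 3.14, 3.14, 3.14, 3.14, 3.14].

### API

Orientations are given as a unit quaternion [w, x, y, z].
In Python, from station import bot gives the robot as it stands. The module is installed in compiled form; this text tells all that it offers.
- The arm moves only by the shell command python3 -m crank 'ROWS' [FORCE]. ROWS is JSON, a list of rows, each an object with "linear": the shift along the tool's x, y, z in m, a list of three; "dr": the turn, a rotation vector about the tool's x, y, z in degrees, a list of three; "hand": the gripper command: -1 is shut, 1 is fully open, values between are in proportion. A call has 1 to 10 rows; each row is the pose to reach, as a shift and turn from the pose commanded when the call began, along the tool's axes at that moment; what a row does not reach only later rows make up. A row lasts 1/12 s, in which the tool goes at most 41.7 mm and 7.16 degrees, less where a joint would pass 70% of its speed; a pose out of reach is approached as far as the arm can. A call with a gripper value outside its range is refused whole. The fingers move at their own pace and stop on an object; FORCE is the grip in N (left out, the last holds). Time passes only in rows, so rows that repeat a pose let the fingers close. It gives the time, the measured TCP pose, the force and the opening at its end, in the units of the state.
- bot.get_obs(): the state, without advancing time (a new reading comes with each control period).
- bot.read_camera(name): name is "scene" or "side" or "wrist"; returns the picture (480x640x3 uint8, blue, green, red); there is no depth.
- bot.camera_params(name): a dict with "K" (3x3 intrinsics, pixels), "R" (3x3) and "t" (3): a world point X has camera coordinates R X + t; the wrist camera has in their place "hand_eye" (4x4, takes a point from camera to tool coordinates, whose origin is the TCP and whose axes are the tool frame's). Camera axes: x right, y down, z forward; pixel columns grow to the right and rows downward; lengths in m; the calibration is good to about 2 mm. A picture is of the moment at which its call begins: read the wrist's pose just before it. camera_params takes no time and is no camera call.
- bot.hand_in(): hands the job in, once; it reports no verdict.
Trained networks look in the newest picture that a camera, given by its name, has taken for a name from the list of things; names that differ only in an ending like _2 or _b are one class to them, and where a whole thing is asked for, a point or a joint stands for the part that bears it (a point fixed in the world has none). Each returns a list of dicts, best first, with "score" (0 to 1); they miss things now and then, are a little off and sometimes report something else, mostly with a low value. They report only what shows in the picture. A call takes as long as a camera call. They do not tell look-alikes from the thing itself.
- bot.search_frame(camera, target): "extent" ([left, top, right, bottom] in pixels, round what is visible of it).
- bot.cut_out(camera, target): "pixels" (480x640 bool, what is visible of it) and "extent" ([left, top, right, bottom] in pixels, round what is visible of it).
- bot.place_of(camera, target): "xy" ([column, row] in pixels: a listed point, or the origin of a listed thing).
The state is a dict: "t": time; "q": joint angles; "joint_vel": joint speeds; "joint_torque": joint torques, N m; "eef_pos": TCP position; "tool_rot": TCP orientation; "contact_force": force on the tool from outside, world axes, zero at the start; "torque": the same for the moment, N m; "gripper_width": opening from 0.0 (shut) to 1.0 (fully open).
Only numpy, scipy, OpenCV 4.12 (cv2) and the standard library are available. Lean on these libraries where they do the work, as an engineer would, in place of code of your own. Each camera call takes 0.05 s, during which the arm holds its last target. There are 200 camera calls.

## Working session

There is one attempt and no reset: what is moved stays moved. The work goes in short steps, Python scripts to look and compute and a shell command to move; the robot and the scene stay as the last step left them, time stands still between calls to the robot, and variables do not carry over. Pictures are saved under pics/ and viewed, about 8 in all and at most 12, crops included, and the job is handed in when it is done.

```bash
mkdir -p pics; cat > h.py <<'E'
from station import bot
import numpy as np, cv2
from scipy.spatial.transform import Rotation as Ro
def cam(c):
    p=bot.camera_params(c); return [np.array(p[k],float) for k in ("K","R","t")]
def ray(c,uv):
    K,R,t=cam(c); d=R.T@np.linalg.inv(K)@np.array([*uv,1.]); return -R.T@t,d
def atz(c,uv,z):
    o,d=ray(c,uv); return o+d*(z-o[2])/d[2]
def tri(a,b):
    # list of (cam,uv)
    A=np.zeros((3,3));v=np.zeros(3)
    for c,uv in (a,b):
        o,d=ray(c,uv);d=d/np.linalg.norm(d);P=np.eye(3)-np.outer(d,d);A+=P;v+=P@o
    return np.linalg.solve(A,v)
def proj(c,X):
    K,R,t=cam(c);p=K@(R@np.array(X)+t);return p[:2]/p[2]
def toolR():
    w,x,y,z=bot.get_obs()["tool_rot"];return Ro.from_quat([x,y,z,w]).as_matrix()
E
python3 - <<'E'
from h import *
np.set_printoptions(precision=4,suppress=True)
o=bot.get_obs();print(o["t"],o["eef_pos"],o["gripper_width"]);print(toolR())
for c in("scene","side"):
    cv2.imwrite(f"pics/{c}0.png",bot.read_camera(c))
    for n in("plate_right","plate_left","pivot","throat","lane_left","lane_right","mug","water_bottle"):
        r=bot.place_of(c,n)
        print(c,n,[(np.round(q["xy"]),round(q["score"],2)) for q in r[:3]])
E
```

```text
0.0 [ 0.2247 -0.6359  0.2303] 1.001560179486585
[[-0.9428 -0.0008  0.3333]
 [-0.3333  0.0017 -0.9428]
 [ 0.0002 -1.     -0.0019]]
scene plate_right [(array([324., 237.]), 0.76)]
scene plate_left []
scene pivot [(array([348., 271.]), 0.9)]
scene throat [(array([349., 217.]), 0.56), (array([395., 276.]), 0.4)]
scene lane_left [(array([414., 294.]), 0.65), (array([347., 286.]), 0.53)]
scene lane_right [(array([278., 268.]), 0.79), (array([394., 275.]), 0.67), (array([348., 271.]), 0.48)]
scene mug [(array([264., 232.]), 0.84)]
scene water_bottle [(array([456., 262.]), 0.94)]
side plate_right [(array([353., 264.]), 0.66)]
side plate_left [(array([333., 333.]), 0.56)]
side pivot [(array([352., 262.]), 0.58), (array([320., 244.]), 0.42)]
side throat [(array([298., 230.]), 0.62)]
side lane_left []
side lane_right [(array([319., 240.]), 0.57)]
side mug [(array([402., 236.]), 0.8)]
side water_bottle [(array([340., 458.]), 0.97)]
```

View pics/scene0.png

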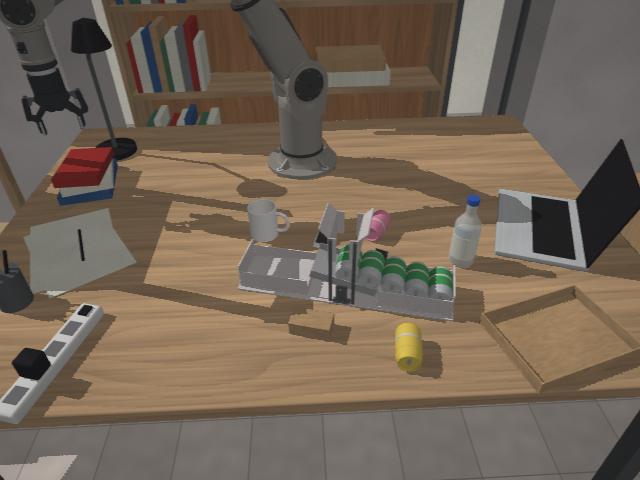

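View pics/side0.png

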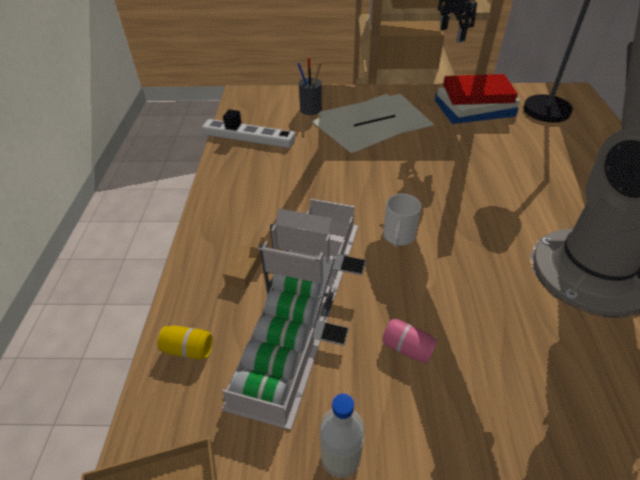

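The scene view (from behind the rack) shows the left, +y lane full of green cans, with the right lane empty. The mug is in front of the right lane and the bottle in front of the left end. In the side view the dark finger plates are at about (353,264) for the right, raised one and (333,333) for the left.

```bash
python3 - <<'E'
from h import *
np.set_printoptions(precision=4,suppress=True)
pr=atz("side",(353,264),.068);pl=atz("side",(333,333),.036)
print("PR side",pr,"PL side",pl,"dist",np.linalg.norm((pr-pl)[:2]))
print("PR scene",atz("scene",(324,237),.068),"PL scene",atz("scene",(381,253),.036)); print("PR tri",tri(("side",(353,264)),("scene",(324,237))))
thr=tri(("side",(298,230)),("scene",(349,217)));print("throat",thr)
print("pivot sc",atz("scene",(348,271),.05),"laneR sc",atz("scene",(278,268),.04),"laneL",atz("scene",(414,294),.04))
print("mug",tri(("side",(402,236)),("scene",(264,232))),atz("side",(402,236),0),atz("scene",(264,232),0))
y=(pl-pr)[:2];y/=np.linalg.norm(y);x=np.array([y[1],-y[0]]);print("rack yaw deg",np.degrees(np.arctan2(x[1],x[0])))
print("pivot from plates",(pr+pl)[:2]/2+x*.088)
a=cv2.imread("pics/side0.png")[190:370,230:430];cv2.imwrite("pics/c1.png",cv2.resize(a,None,fx=3.2,fy=3.2,interpolation=2))
E
```

```text
PR side [0.5127 0.0445 0.068 ] PL side [0.5528 0.1849 0.036 ] dist 0.1460190492030498
PR scene [0.5102 0.0452 0.068 ] PL scene [0.5424 0.1843 0.036 ]
PR tri [0.5126 0.0454 0.0695]
throat [0.6148 0.0919 0.2048]
pivot sc [0.6184 0.095  0.05  ] laneR sc [ 0.5868 -0.0688  0.04  ] laneL [0.6919 0.2353 0.04  ]
mug [ 0.3889 -0.1125 -0.0052] [ 0.3921 -0.103   0.    ] [ 0.3912 -0.114   0.    ]
rack yaw deg -15.946883099089918
pivot from plates [0.6174 0.0905]
```

View pics/c1.png

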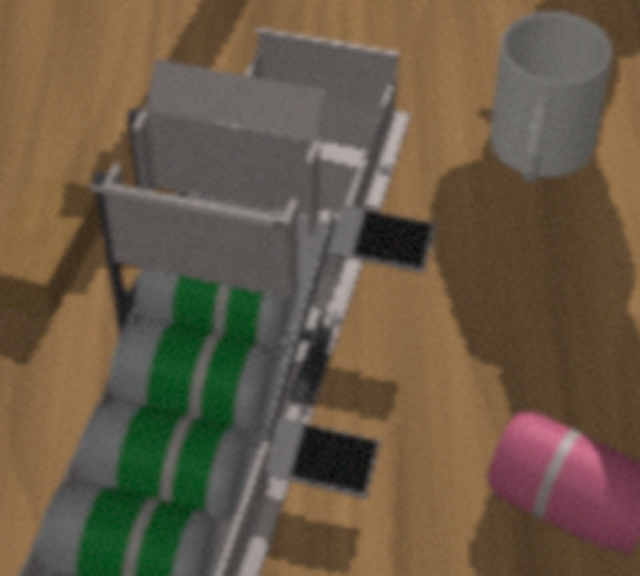

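```bash
cat > plan.py <<'E'
from h import *
import sys
np.set_printoptions(precision=4,suppress=True)
yaw=np.radians(-16);rx=np.array([np.cos(yaw),np.sin(yaw),0]);ry=np.array([-rx[1],rx[0],0])
P=np.array([.512,.045,0])-.004*ry
z=float(sys.argv[1]);tilt=20
R0=np.c_[-ry,[0,0,-1],rx];Rg=R0@Ro.from_euler("x",tilt,degrees=True).as_matrix()
T=toolR();p=np.array(bot.get_obs()["eef_pos"]);g=P+[0,0,z]
print("det",np.linalg.det(Rg),"goal",g,"linear",T.T@(g-p),"dr",np.degrees(Ro.from_matrix(T.T@Rg).as_rotvec()))
print("down in tool",T.T@[0,0,-1])
E
python3 plan.py .15
```

```text
det 0.9999999999999999 goal [0.5109 0.0412 0.15  ] linear [-0.4954  0.0813 -0.5436] dr [ 18.4565 -53.9612   9.5144]
down in tool [ 0.      1.     -0.0001]
```

```bash
python3 -m crank '[{"linear":[-0.495,0.06,-0.544],"dr":[18.5,-54,9.5],"hand":-1},{"linear":[-0.495,0.06,-0.544],"dr":[18.5,-54,9.5],"hand":-1},{"linear":[-0.495,0.06,-0.544],"dr":[18.5,-54,9.5],"hand":-1},{"linear":[-0.495,0.06,-0.544],"dr":[18.5,-54,9.5],"hand":-1},{"linear":[-0.495,0.06,-0.544],"dr":[18.5,-54,9.5],"hand":-1},{"linear":[-0.495,0.06,-0.544],"dr":[18.5,-54,9.5],"hand":-1},{"linear":[-0.495,0.06,-0.544],"dr":[18.5,-54,9.5],"hand":-1},{"linear":[-0.495,0.06,-0.544],"dr":[18.5,-54,9.5],"hand":-1},{"linear":[-0.495,0.06,-0.544],"dr":[18.5,-54,9.5],"hand":-1},{"linear":[-0.495,0.06,-0.544],"dr":[18.5,-54,9.5],"hand":-1}]' 30; python3 plan.py .15
```

```text
t: 1.73
eef_pos: [0.3855, -0.2524, 0.1974]
tool_rot: [-0.493, 0.345, -0.457, 0.655]
contact_force: [1.4, 0.1, -0.3]
gripper_width: 0.001
det 0.9999999999999999 goal [0.5109 0.0412 0.15  ] linear [-0.3169  0.0576  0.021 ] dr [-0.0675  0.0103  0.0847]
down in tool [-0.0014  0.9393 -0.3431]
```

```bash
python3 -m crank '[{"linear":[-0.317,0.058,0.021],"dr":[0,0,0],"hand":-1},{"linear":[-0.317,0.058,0.021],"dr":[0,0,0],"hand":-1},{"linear":[-0.317,0.058,0.021],"dr":[0,0,0],"hand":-1},{"linear":[-0.317,0.058,0.021],"dr":[0,0,0],"hand":-1},{"linear":[-0.317,0.058,0.021],"dr":[0,0,0],"hand":-1},{"linear":[-0.317,0.058,0.021],"dr":[0,0,0],"hand":-1},{"linear":[-0.317,0.058,0.021],"dr":[0,0,0],"hand":-1},{"linear":[-0.317,0.058,0.021],"dr":[0,0,0],"hand":-1},{"linear":[-0.317,0.058,0.021],"dr":[0,0,0],"hand":-1},{"linear":[-0.317,0.058,0.021],"dr":[0,0,0],"hand":-1}]'; python3 plan.py .085
python3 - <<'E'
from h import *
a=bot.read_camera("side");b=bot.read_camera("wrist")
a=cv2.resize(a[120:360,220:540],(400,300));b=cv2.resize(b,(400,300));cv2.imwrite("pics/h1.png",np.hstack([a,b]))
E
```

```text
t: 2.57
eef_pos: [0.5139, 0.0477, 0.1504]
tool_rot: [-0.498, 0.346, -0.457, 0.651]
contact_force: [0.3, 0.2, -0.8]
gripper_width: -0.002
det 0.9999999999999999 goal [0.5109 0.0412 0.085 ] linear [ 0.0074  0.061  -0.0235] dr [-0.1089  0.444  -0.4278]
down in tool [ 0.0044  0.939  -0.3438]
```

View pics/h1.png

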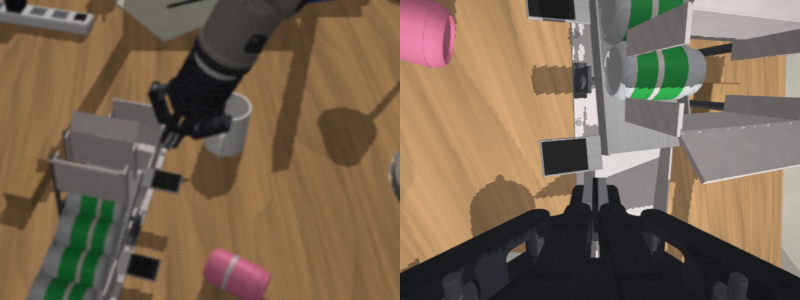

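The side view shows the shut fingers hovering over the right plate area and clear of the mug. In the wrist view the right plate is at about (261,250) full-res, with the fingertips just beside it. I'll check the plate position with the wrist camera.

```bash
python3 - <<'E'
from h import *
np.set_printoptions(precision=4,suppress=True)
T=toolR();p=np.array(bot.get_obs()["eef_pos"]);b=bot.read_camera("wrist");q=bot.camera_params("wrist");H=np.array(q["hand_eye"]);K=np.array(q["K"])
r=bot.place_of("wrist","plate_right");print([(x["xy"],x["score"]) for x in r])
m=(b.max(2)<60).astype(np.uint8);n,l,s,c=cv2.connectedComponentsWithStats(m)
uvs=[x["xy"] for x in r]+[c[i] for i in range(1,n) if s[i,4]>800]
for uv in uvs:
    d=T@H[:3,:3]@np.linalg.inv(K)@np.array([*uv,1]);o=p+T@H[:3,3]
    print(uv,o+d*(.068-o[2])/d[2])
t=H[:3,:3].T@(-H[:3,3]);print("tcp px",(K@t/t[2])[:2]);print(bot.get_obs()["eef_pos"])
E
python3 plan.py .085
```

```text
[([267.1, 244.6], 0.89)]
[267.1, 244.6] [0.5131 0.0439 0.068 ]
[243.2674  10.8932] [0.5392 0.1676 0.068 ]
[263.6988 245.05  ] [0.5111 0.0444 0.068 ]
[315.4719 417.4003] [ 0.5071 -0.0954  0.068 ]
tcp px [311.172  302.7358]
[0.5109 0.0389 0.1498]
det 0.9999999999999999 goal [0.5109 0.0412 0.085 ] linear [-0.0023  0.0607 -0.0227] dr [-0.0029 -0.0099  0.1067]
down in tool [-0.0017  0.9397 -0.3421]
```

```bash
python3 -m crank '[{"linear":[-0.002,0.03,-0.011],"dr":[0,0,0],"hand":-1},{"linear":[-0.002,0.061,-0.023],"dr":[0,0,0],"hand":-1},{"linear":[-0.002,0.061,-0.023],"dr":[0,0,0],"hand":-1},{"linear":[-0.002,0.061,-0.023],"dr":[0,0,0],"hand":-1}]'; python3 plan.py .060
python3 - <<'E'
from h import *
a=bot.read_camera("side");b=bot.read_camera("scene")
a=cv2.resize(a[180:330,260:460],(400,300));b=cv2.resize(b[170:320,240:440],(400,300));cv2.imwrite("pics/h2.png",np.hstack([a,b]))
E
```

```text
t: 3.1
eef_pos: [0.5096, 0.0406, 0.0839]
tool_rot: [-0.492, 0.347, -0.458, 0.654]
contact_force: [0.6, 0.1, 0.2]
gripper_width: -0.003
det 0.9999999999999999 goal [0.5109 0.0412 0.06  ] linear [-0.001   0.0228 -0.0071] dr [0.1652 0.0471 0.1929]
down in tool [-0.0034  0.9407 -0.3393]
```

View pics/h2.png

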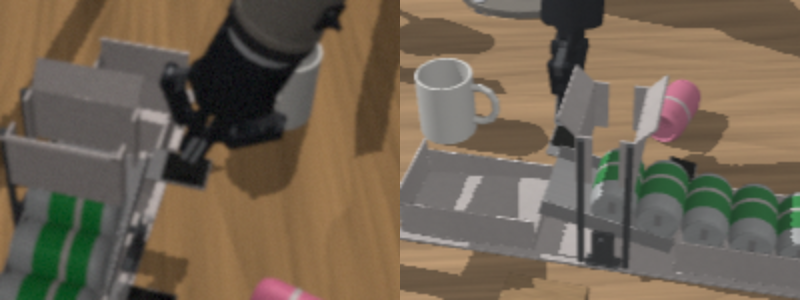

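Left panel: the fingertip is right over the raised plate, and the knuckle clears the throat. Pressing now.

```bash
python3 -m crank '[{"linear":[-0.001,0.011,-0.003],"dr":[0,0,0],"hand":-1},{"linear":[-0.001,0.022,-0.007],"dr":[0,0,0],"hand":-1},{"linear":[-0.001,0.031,-0.01],"dr":[0,0,0],"hand":-1},{"linear":[-0.001,0.038,-0.013],"dr":[0,0,0],"hand":-1},{"linear":[-0.001,0.038,-0.013],"dr":[0,0,0],"hand":-1}]'; python3 plan.py .040
python3 - <<'E'
from h import *
a=bot.read_camera("side");b=bot.read_camera("scene")
a=cv2.resize(a[180:330,260:460],(400,300));b=cv2.resize(b[170:320,240:440],(400,300));cv2.imwrite("pics/h3.png",np.hstack([a,b]))
E
```

```text
t: 3.62
eef_pos: [0.5134, 0.0425, 0.0458]
tool_rot: [-0.493, 0.344, -0.457, 0.655]
contact_force: [0.7, -1.0, 0.6]
gripper_width: -0.001
det 0.9999999999999999 goal [0.5109 0.0412 0.04  ] linear [ 0.002   0.0048 -0.0039] dr [-0.1576 -0.0265  0.0141]
down in tool [-0.0001  0.9387 -0.3446]
```

View pics/h3.png

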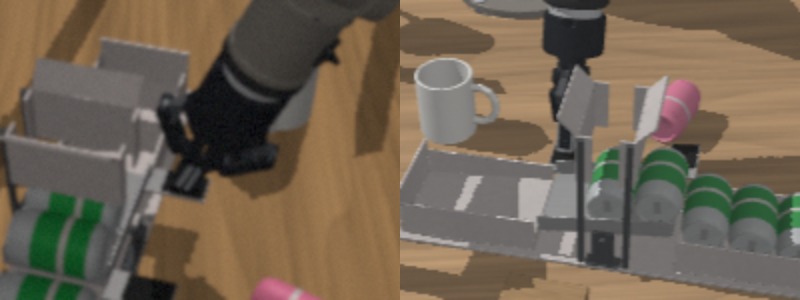

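The gate is past level now: the left plate has risen and the cans are shifting. I'll continue to the stop.

```bash
python3 -m crank '[{"linear":[0,0.006,-0.002],"dr":[0,0,0],"hand":-1},{"linear":[0,0.009,-0.003],"dr":[0,0,0],"hand":-1},{"linear":[0,0.009,-0.003],"dr":[0,0,0],"hand":-1},{"linear":[0,0.009,-0.003],"dr":[0,0,0],"hand":-1}]'
python3 - <<'E'
from h import *
a=bot.read_camera("side");b=bot.read_camera("scene")
a=cv2.resize(a[180:330,260:460],(400,300));b=cv2.resize(b[170:320,240:440],(400,300));cv2.imwrite("pics/h4.png",np.hstack([a,b]))
E
```

```text
t: 4.05
eef_pos: [0.5142, 0.043, 0.038]
tool_rot: [-0.494, 0.344, -0.456, 0.655]
contact_force: [-7.5, -0.9, 22.1]
gripper_width: 0.002
```

View pics/h4.png

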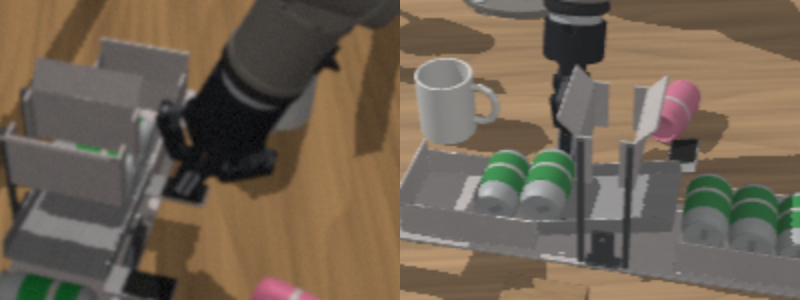

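On the stop (22 N), and the cans are rolling into the right lane. Retreating straight up.

```bash
python3 -m crank '[{"linear":[0,-0.005,0.002],"dr":[0,0,0],"hand":-1},{"linear":[0,-0.015,0.005],"dr":[0,0,0],"hand":-1},{"linear":[0,-0.03,0.01],"dr":[0,0,0],"hand":-1},{"linear":[0,-0.06,0.018],"dr":[0,0,0],"hand":-1},{"linear":[0,-0.095,0.03],"dr":[0,0,0],"hand":-1},{"linear":[0,-0.13,0.04],"dr":[0,0,0],"hand":-1},{"linear":[0,-0.15,0.045],"dr":[0,0,0],"hand":-1},{"linear":[0,-0.15,0.045],"dr":[0,0,0],"hand":-1},{"linear":[0,-0.15,0.045],"dr":[0,0,0],"hand":-1},{"linear":[0,-0.15,0.045],"dr":[0,0,0],"hand":-1}]'
python3 -m crank '[{"linear":[0,0,0],"dr":[0,0,0],"hand":-1},{"linear":[0,0,0],"dr":[0,0,0],"hand":-1},{"linear":[0,0,0],"dr":[0,0,0],"hand":-1},{"linear":[0,0,0],"dr":[0,0,0],"hand":-1},{"linear":[0,0,0],"dr":[0,0,0],"hand":-1},{"linear":[0,0,0],"dr":[0,0,0],"hand":-1},{"linear":[0,0,0],"dr":[0,0,0],"hand":-1},{"linear":[0,0,0],"dr":[0,0,0],"hand":-1},{"linear":[0,0,0],"dr":[0,0,0],"hand":-1},{"linear":[0,0,0],"dr":[0,0,0],"hand":-1}]'
python3 -m crank '[{"linear":[0,0,0],"dr":[0,0,0],"hand":-1},{"linear":[0,0,0],"dr":[0,0,0],"hand":-1},{"linear":[0,0,0],"dr":[0,0,0],"hand":-1},{"linear":[0,0,0],"dr":[0,0,0],"hand":-1},{"linear":[0,0,0],"dr":[0,0,0],"hand":-1},{"linear":[0,0,0],"dr":[0,0,0],"hand":-1},{"linear":[0,0,0],"dr":[0,0,0],"hand":-1},{"linear":[0,0,0],"dr":[0,0,0],"hand":-1},{"linear":[0,0,0],"dr":[0,0,0],"hand":-1},{"linear":[0,0,0],"dr":[0,0,0],"hand":-1}]'
python3 - <<'E'
from h import *
a=bot.read_camera("side");b=bot.read_camera("scene")
a=cv2.resize(a[180:480,200:500],(400,400));b=cv2.resize(b[170:370,230:480],(400,320));b=cv2.copyMakeBorder(b,0,80,0,0,0);cv2.imwrite("pics/h5.png",np.hstack([a,b]))
E
```

```text
t: 4.98
eef_pos: [0.5033, 0.045, 0.1913]
tool_rot: [-0.493, 0.346, -0.458, 0.654]
contact_force: [-0.1, 0.1, 0.1]
gripper_width: 0.0
t: 5.82
eef_pos: [0.5038, 0.0455, 0.1915]
tool_rot: [-0.493, 0.345, -0.458, 0.654]
contact_force: [-0.4, -1.0, 0.1]
gripper_width: 0.004
t: 6.65
eef_pos: [0.5038, 0.0455, 0.1915]
tool_rot: [-0.493, 0.345, -0.458, 0.654]
contact_force: [-0.2, 0.2, 0.2]
gripper_width: 0.003
```

View pics/h5.png

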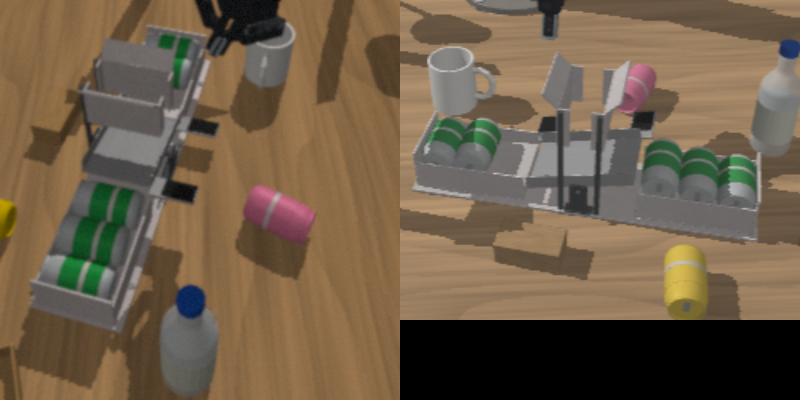

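Both cans are at the end of the right lane, the three in the left lane are in place, and the gate is over with its left plate up. The hand is clear and the bystanders look unmoved.

```bash
python3 -c "
from station import bot
print(bot.hand_in())"
```

```text
the job is handed in; nothing more can be done
None
```

I pressed the raised right finger plate with the shut fingertips until the gate reached its other stop. The wrist read about 23 N there, which is under the limits. I then lifted the hand straight up, waited about 1.7 s and handed the job in at roughly 6.7 s.

- **Cans and gate:** the last pictures show the gate over with its left end up. Both waiting cans are at the end of the right lane, and the three cans in the left lane are still in place.
- **Surroundings:** the mug, bottle, box and look-alike cans appeared unmoved by eye; I did not measure them again. The hand ended about 19 cm above the desk with contact force near zero.
- **Measurement check:** side, scene and wrist cameras agreed on the right plate's position to within about 3 mm. The left plate differed by about 10 mm between the side and scene views. I used it only to get the rack's heading, and no check failed.

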